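Turn the pumice block over to its blue face in the bath tray's clamp

TASK

The pumice block stands on end in the bath tray's slide-jaw clamp. Slide the jaw open, take the block and lay it back down between the two jaws on the tray floor with its blue fine face upward and its long side running from jaw to jaw, without dropping or ramming it; then slide the jaw shut so that both jaws hold the block snugly, with no play. Let go of everything, and leave the bottle, the jar, the soap and the book where they are.

Things in the scene. Friction and masses are not known exactly. Their poses are not given: they have to be found in the camera images.
- tray: Fixed bamboo bath tray, 230 (x) x 400 (y) mm. Origin: centre of its underside, at table height; z up. Slatted floor (closed to touch), top 16 mm above the table. Rim rails on all four sides, 12 mm thick, tops 30 mm above the table, inner faces at x = +-103, y = +-188 mm. The clamp lies along its y, on x = 0.
- fixed_jaw (a point): Middle of the fixed jaw's clamping face, which looks to the tray's +y: tray y = -110 mm, 31 mm above the table. The jaw is a wooden block, 50 mm wide in x, 20 mm thick, top 46 mm above the table. Axes as the tray.
- jaw (a joint): Sliding wooden jaw (50 mm wide in x, 14 mm thick, top 47 mm above the table) with a steel slide behind it, 40 mm wide, top 29 mm above the table. Slides along the tray's y, stays where left; about 5 N moves it. Value q, 0 to 0.075 m, grows as it opens (tray +y). Its clamping face is at tray y = -50 mm + q; the gap between the jaws is 60 mm + q.
- jaw_grip (a point): Grip point on the axis of the sliding jaw's upright round white handle: diameter 24 mm, from 29 to 85 mm above the table, this point 70 mm above the table. It lies 62 mm behind (tray +y of) the sliding jaw's clamping face, 48 mm behind the jaw's back.
- pumice: Loose rigid grey pumice block, 54 (x) x 60 (y) x 90 (z) mm, about 0.3 kg; its +y face is blue (fine), its -y face terracotta (coarse), each 54 x 90 mm. Origin: centre of its underside as it stands on end at the start, between the jaws, axes nearly along the tray's, blue face towards the sliding jaw, which is at most 17 mm from it.
- pumice_center (a point): The middle of the pumice block (axes as pumice).
- nest (a point): Fixed to the tray (axes as the tray): where the middle of the block will be when it lies as asked against the fixed jaw: tray x = 0, y = -65 mm, 46 mm above the table.
- shampoo: Bystander: closed amber shampoo bottle, 62 mm diameter, 165 mm tall, upright; origin under its middle.
- cream: Bystander: white cream jar with green lid, 64 mm diameter, 60 mm tall; origin under its middle.
- soap: Bystander: green wrapped soap bar, 55 x 80 x 28 mm; origin under its middle.
- book: Bystander: blue book lying flat, 130 x 190 x 25 mm; origin under its middle.

How it is judged:
At the end, for the whole second after the job is handed in: The block rests on the tray floor, blue face up and long axis along the tray's y (each within 0.06 rad), its middle within 20 mm of the nest along tray x and 4 mm along y and in height; the jaw is shut on it: joint between 0.026 and 0.0335 m (at most 3.5 mm of play) (angle between pumice's own y axis and vertical below 0.06 rad and angle between the z axis of pumice and the y axis of tray, either way round below 0.06 rad and x of pumice_center in the frame of nest between -0.02 and 0.02 m and y of pumice_center in the frame of nest between -0.004 and 0.004 m and z of pumice_center in the frame of nest between -0.004 and 0.004 m and value of joint jaw between 0.026 and 0.0335 m and linear speed of pumice below 0.02 m/s); the robot touches nothing.
It fails at once if a bystander is moved by more than 30 mm (distance of any of shampoo, cream, soap, book from where it was at the start of the episode above 0.03 m).
It fails at once if the block is dropped: it moves faster than 0.6 m/s (a fall of about 18 mm) with no finger on it (linear speed of pumice above 0.6 m/s and contact force between the fingers and pumice below 0.1 N).
It fails at once if the block is rammed against the tray or its jaws with more than 80 N (contact force between pumice and tray above 80 N).
It also fails if it takes over 64 s, if anything falls off the work surface, if the arm or the gripper's body presses on something with over 40 N, if the wrist force passes 120 N, or if a joint passes its speed limit or range.

ROBOT

A 6-joint arm with a two-finger parallel gripper is mounted at the origin on the work surface. World frame = base frame: x ahead of the robot, y to its left, z up, the work surface at z = 0. Lengths are in m, angles in rad, forces in N, time in s.
With the tool pointing down it reaches from about 0.275 to 0.875 m from the base axis. Payload 12.5 kg.
Tool frame: the origin (TCP) lies on the centre line of the jaws, within the pads' length; the fingertips stand r.finger_overhang ahead of it and the grasp point (between the pads) lies 3 mm ahead of it (r.finger_overhang is the distance from the TCP to the fingertips, in m); z points along the fingers, y is the line along which they close (so a half turn about z gives the same grasp; the last joint's range is limited). The gripper opens to 85 mm and grips with 20 to 120 N. Pads are 22 mm wide; open, the fingers measure 114 mm over their backs; the gripper's body (76 mm by 85 mm) begins 54 mm behind the grasp point. The pads swing forward as they close: fully open they stand 13 mm farther back than shut.
Start: joints at [1.088, 0.351, 1.652, -0, 1.139, -0.085], TCP at [0.213, 0.507, 0.253] pointing down, gripper open.
Joint ranges: [-2.75, 2.75], [-0.79, 2.1], [0.01, 2.65], [-1.57, 4.71], [0.07, 3.14], [-2.87, 2.87]. Speed limits (rad/s): [2.22, 2.22, 2.79, 3.14, 3.14, 3.14].

INTERFACE

Orientations are given as a unit quaternion [x, y, z, w].
In Python, from cell import r, optics gives the robot as it stands. The module is installed in compiled form; this text tells all that it offers. Calls block until the motion is done:
- r.move_to(position, orientation): joint-space move of the TCP to a pose.
- r.move_linear(position, rot=None, vel=0.15): straight line of the TCP; rot=None keeps the orientation; vel is the mean speed in m/s.
- r.set_joints(angles): joint-space move.
- r.set_gripper(opening, squeeze=None): opening from 0.0 (shut) to 1.0 (fully open); squeeze is the grip in N (None keeps the last); returns when the fingers have stopped.
- r.sleep(seconds).
- r.inverse_kinematics(position, orientation): joint angles nearest the present ones, or None.
- optics.get_image(name): name is "scene" or "top" or "wrist"; returns a dict with "pixels" (384x512x3 uint8, red, green, blue), "depth" (384x512 float32, m along the optical axis (not along the pixel's ray), 0 where there is no reading), "fx", "fy", "cx", "cy" (pixels), "camera_from_world" (4x4, takes a point from world to camera coordinates); the wrist camera has in their place "mount" (4x4, takes a point from camera to tool coordinates, whose origin is the TCP and whose axes are the flange's). Camera axes: x right, y down, z forward; pixel columns grow to the right and rows downward; lengths in m; the calibration is good to about 2 mm. A picture is of the moment at which its call begins: read the wrist's pose just before it.
A pose or a line that the arm cannot do raises r.PlanningError and nothing moves.
- r.hand_in(): hands the job in; it is judged then, once.
Readings, each from a call of its own:
- r.current_t(): time.
- r.current_q(): joint angles.
- r.current_qvel(): joint speeds.
- r.current_effort(): joint torques, N m.
- r.current_tool_pos(): TCP position.
- r.current_ee_rot(): TCP orientation.
- r.current_contact_force(): force on the tool from outside, world axes, zero at the start.
- r.current_torque(): the same for the moment, N m.
- r.current_opening(): opening from 0.0 (shut) to 1.0 (fully open).
- r.current_finger_force(): force on a finger pad.
Only numpy, scipy, OpenCV 4.12 (cv2) and the standard library are available. Lean on these libraries where they do the work, as an engineer would, in place of code of your own. Each camera call takes 0.05 s, during which the arm holds its last target. There are 200 camera calls.

## Working session

There is one attempt and no reset: what is moved stays moved. The work goes in short steps, each a Python script; the robot and the scene stay as the last script left them, time stands still between calls to the robot, and variables do not carry over. Pictures are saved under pics/ and viewed, at most 10 in all, crops included, and the job is handed in when it is done.

```bash
mkdir -p pics
python3 - <<'E'
from cell import r,optics
import cv2,numpy as np
for n in("top","scene"):
    d=optics.get_image(n); cv2.imwrite(f"pics/{n}0.png",d["pixels"][:,:,::-1]); np.savez(f"{n}0.npz",**d)
    print(n,d["fx"],d["cx"],np.round(d["camera_from_world"],3).tolist())
print(r.finger_overhang,r.current_ee_rot(),r.current_t())
E
```

```text
top 404.6994471094039 255.60477248372231 [[0.011, -1.0, -0.02, 0.024], [-0.996, -0.009, -0.086, 0.514], [0.086, 0.021, -0.996, 1.268], [0.0, 0.0, 0.0, 1.0]]
scene 433.8253603266994 253.42747920945064 [[0.87, 0.492, 0.006, -0.456], [0.326, -0.567, -0.756, -0.114], [-0.369, 0.66, -0.654, 1.768], [0.0, 0.0, 0.0, 1.0]]
0.022 [ 1.97575687e-01  9.80287508e-01 -4.82113994e-04 -1.31511889e-04] 0.1
```

View pics/top0.png

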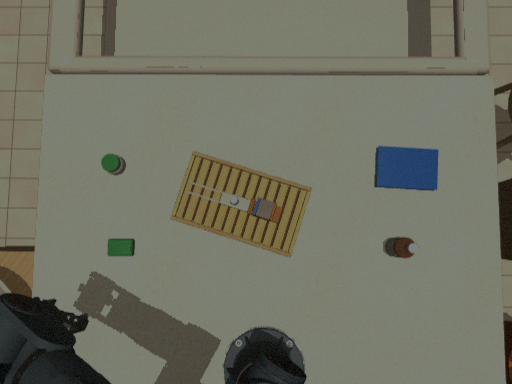

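View pics/scene0.png

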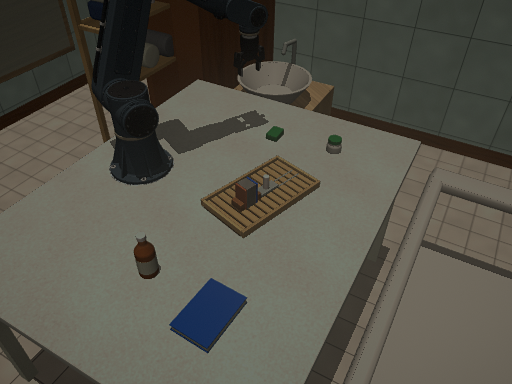

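The top view shows the tray corners near (195,152), (310,187), (290,255) and (172,217). The handle is at (234,201) and the block at (265,209), so tray +y points image-left. The bystanders are well clear.

```bash
cat > h.py <<'E'
import numpy as np,cv2
from scipy.spatial.transform import Rotation as R
def cloud(d,T=None):
    "world points HxWx3; T = world_from_camera"
    if T is None: T=np.linalg.inv(d["camera_from_world"])
    v,u=np.indices(d["depth"].shape); z=d["depth"]
    P=np.stack([(u-d["cx"])/d["fx"]*z,(v-d["cy"])/d["fy"]*z,z],-1)
    P=P@T[:3,:3].T+T[:3,3]; P[z==0]=np.nan
    return P
def wristcloud(r,optics):
    M=np.eye(4); M[:3,:3]=R.from_quat(r.current_ee_rot()).as_matrix(); M[:3,3]=r.current_tool_pos()
    d=optics.get_image("wrist"); return d,cloud(d,M@d["mount"])
def trayfit(P,guess=None):
    m=(P[...,2]>.009)&(P[...,2]<.04)&(np.hypot(P[...,0]-guess[0],P[...,1]-guess[1])<.27)
    return cv2.minAreaRect(P[m][:,:2].astype(np.float32)),m.sum()
E
python3 - <<'E'
from h import *
d=dict(np.load("top0.npz")); P=cloud(d)
g=P[204,240,:2]; print(trayfit(P,g))
for n,(v,u) in dict(handle=(201,234),block=(209,265),tl=(152,195),tr=(187,310),br=(255,290),bl=(217,172)).items(): print(n,P[v-1:v+2,u-1:u+2].reshape(-1,3).mean(0).round(4))
from cell import r
# yaw estimate and reach check
y=P[201,234,:2]-P[209,265,:2]; y/=np.linalg.norm(y); print("ydir",y)
E
```

```text
(((0.5204163789749146, 0.10670217871665955), (0.4628416895866394, 0.22995635867118835), 72.91813659667969), np.int64(7247))
handle [0.5137 0.0934 0.0833]
block [ 0.4886 -0.001   0.1054]
tl [0.678  0.2273 0.0184]
tr [ 0.5684 -0.146   0.0054]
br [ 0.35   -0.0814  0.018 ]
bl [0.4659 0.2936 0.0296]
ydir [0.25365586 0.96729453]
```

```bash
cat >> h.py <<'E'
def frame(yaw): return R.from_euler('z',yaw)
def tool(yaw,tilt,s=1):
    "tool along tray (0,-sin tilt,-cos tilt), closing line along s*tray x"
    z=np.array([0,-np.sin(tilt),-np.cos(tilt)]); y=np.array([s,0,0.]); x=np.cross(y,z)
    return frame(yaw)*R.from_matrix(np.stack([x,y,z],1))
E
python3 - <<'E'
from h import *
from cell import r,optics
yaw=np.deg2rad(-17.1); c=np.array([.5156,.073,0])
W=lambda p:frame(yaw).apply(p)+c
for s in(1,-1):
  print("s",s)
  for t in(-60,-50,-45,-30,0,30,40,45,50):
    for p in([0,-.07,.07],[0,-.07,.2]):
      q=r.inverse_kinematics(W(p),tool(yaw,np.deg2rad(t),s).as_quat()); print(t,p[2],None if q is None else np.round(q,2))
for s in (-1,1):
  try: r.move_to(W([0,-.0,.40]),tool(yaw,0,s).as_quat()); break
  except r.PlanningError as e: print(e)
print(s,r.current_tool_pos(),r.current_t())
d,P=wristcloud(r,optics); cv2.imwrite("pics/w1.png",d["pixels"][:,:,::-1]); np.savez("w1.npz",P=P,px=d["pixels"]); print(d["mount"].round(3))
E
```

```text
s 1
-60 0.07 [-0.52  0.77  1.97  1.16  1.18 -1.14]
-60 0.2 [-0.52  0.49  1.97  1.07  1.3  -0.88]
-50 0.07 [-0.47  0.69  1.99  1.08  1.03 -1.03]
-50 0.2 [-0.47  0.42  1.96  0.95  1.18 -0.75]
-45 0.07 [-0.44  0.65  1.99  1.02  0.96 -0.96]
-45 0.2 [-0.44  0.39  1.96  0.88  1.13 -0.68]
-30 0.07 [-0.33  0.57  1.99  0.79  0.78 -0.67]
-30 0.2 [-0.33  0.33  1.93  0.63  1.   -0.42]
0 0.07 [-0.08  0.53  1.92 -0.    0.68  0.22]
0 0.2 [-0.08  0.32  1.85 -0.    0.98  0.22]
30 0.07 [ 0.14  0.66  1.8  -0.57  1.01  0.82]
30 0.2 [ 0.14  0.45  1.75 -0.5   1.23  0.68]
40 0.07 [ 0.2   0.72  1.75 -0.67  1.15  0.93]
40 0.2 [ 0.2   0.51  1.71 -0.62  1.35  0.77]
45 0.07 [ 0.22  0.76  1.73 -0.71  1.22  0.97]
45 0.2 [ 0.22  0.54  1.7  -0.67  1.41  0.81]
50 0.07 [ 0.24  0.79  1.7  -0.75  1.29  1.01]
50 0.2 [ 0.24  0.58  1.68 -0.72  1.46  0.84]
s -1
-60 0.07 [-0.52  0.77  1.97  1.16  1.18  2.  ]
-60 0.2 [-0.52  0.49  1.97  1.07  1.3   2.26]
-50 0.07 [-0.47  0.69  1.99  1.08  1.03  2.12]
-50 0.2 [-0.47  0.42  1.96  0.95  1.18  2.39]
-45 0.07 [-0.44  0.65  1.99  1.02  0.96  2.19]
-45 0.2 [-0.44  0.39  1.96  0.88  1.13  2.46]
-30 0.07 [-0.33  0.57  1.99  0.79  0.78  2.47]
-30 0.2 [-0.33  0.33  1.93  0.63  1.    2.73]
0 0.07 None
0 0.2 None
30 0.07 [ 0.14  0.66  1.8  -0.57  1.01 -2.32]
30 0.2 [ 0.14  0.45  1.75 -0.5   1.23 -2.47]
40 0.07 [ 0.2   0.72  1.75 -0.67  1.15 -2.21]
40 0.2 [ 0.2   0.51  1.71 -0.62  1.35 -2.37]
45 0.07 [ 0.22  0.76  1.73 -0.71  1.22 -2.17]
45 0.2 [ 0.22  0.54  1.7  -0.67  1.41 -2.33]
50 0.07 [ 0.24  0.79  1.7  -0.75  1.29 -2.14]
50 0.2 [ 0.24  0.58  1.68 -0.72  1.46 -2.3 ]
-1 [0.51550445 0.0733623  0.39983976] 2.4083
[[ 0.001 -0.949 -0.315  0.082]
 [ 1.     0.001 -0.001 -0.001]
 [ 0.001 -0.315  0.949 -0.121]
 [ 0.     0.     0.     1.   ]]
```

View pics/w1.png

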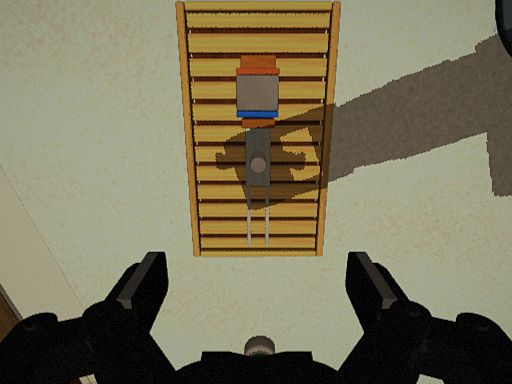

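The wrist view shows the whole tray, with corners about (178,3), (340,3), (323,255) and (196,255). The block top is at (257,92) and the handle at (258,165). Next I fit these in metres.

Run:
```python
from h import *
a=np.load("w1.npz"); P=a["P"]; px=a["px"].astype(int)
v,u=np.indices(P.shape[:2]); reg=(u>165)&(u<350)&(v<262)
z=P[...,2]
m=reg&(z>.024)&(z<.036)
print("rim z",np.median(z[m]), "table",np.nanmedian(z[(u<150)&(v<200)]))
m=(m).astype(np.uint8); n,l,st,ce=cv2.connectedComponentsWithStats(m)
k=[i for i in range(1,n) if st[i,4]>150]; 
for i in k: print(st[i])
c=np.array([.5156,.073]); yaw=np.deg2rad(-17.1)
# refine: outer edges in local frame via percentiles per slice
for it in range(4):
    Q=P[...,:2]-c; L=np.stack([np.cos(yaw)*Q[...,0]+np.sin(yaw)*Q[...,1],-np.sin(yaw)*Q[...,0]+np.cos(yaw)*Q[...,1]],-1)
    mm=(m>0)&(abs(L[...,0])>.09)&(abs(L[...,0])<.125)&(abs(L[...,1])<.17)
    ma=mm&(L[...,0]>0); mb=mm&(L[...,0]<0)
    sa=np.polyfit(L[ma][:,1],L[ma][:,0],1); sb=np.polyfit(L[mb][:,1],L[mb][:,0],1)
    ey=(m>0)&(abs(L[...,0])<.09)&(abs(L[...,1])>.18)&(abs(L[...,1])<.22)
    yp=L[ey&(L[...,1]>0)][:,1]; yn=L[ey&(L[...,1]<0)][:,1]
    my=(np.median(yp)+np.median(yn))/2; mx=(sa[1]+sb[1])/2
    print("rails",sa.round(4),sb.round(4),"y",np.median(yp),np.median(yn))
    yaw-=(sa[0]+sb[0])/2; c=c+frame(yaw).apply([mx,my,0])[:2]
print("c",c,"yaw",yaw,np.rad2deg(yaw))
def loc(mask,n):
    X=P[mask]; X=frame(yaw).inv().apply(X-[*c,0])
    print(n,len(X),"med",np.median(X,0).round(4),"p2",np.percentile(X,2,0).round(4),"p98",np.percentile(X,98,0).round(4)); return X
b=loc(reg&(z>.098)&(z<.115),"blocktop")
print("rect",cv2.minAreaRect(b[:,:2].astype(np.float32)))
loc(reg&(z>.078)&(z<.095)&(v>145),"handletop")
loc(reg&(z>.04)&(z<.055)&(v>110),"sjaw"); loc(reg&(z>.04)&(z<.055)&(v<70),"fjaw")
np.save("tray.npy",[*c,yaw])
```

```text
rim z 0.03048066306963612 table 0.0012939349453958693
[ 176    2  165  255 6427]
[ 245  129   26   57 1112]
rails [-0.0015  0.1066] [-0.0016 -0.1095] y 0.19524974429350234 -0.18929744540957577
rails [0.     0.1081] [-1.000e-04 -1.081e-01] y 0.192255076114222 -0.19219119668185908
rails [0.     0.1081] [-0.     -0.1081] y 0.1922227679904245 -0.19222208495608803
rails [0.     0.1081] [-0.     -0.1081] y 0.19222242598083278 -0.19222242506791706
c [0.51511567 0.07629427] yaw -0.29689256393903063 -17.010690882524393
blocktop 2112 med [ 0.0013 -0.0801  0.1068] p2 [-0.0245 -0.1074  0.1048] p98 [ 0.0269 -0.0504  0.1086]
rect ((0.0011953022330999374, -0.0788264349102974), (0.053990550339221954, 0.05947773531079292), 0.02850271575152874)
handletop 214 med [-0.0002  0.0195  0.0858] p2 [-0.0103  0.0094  0.0815] p98 [0.0099 0.0299 0.0875]
sjaw 355 med [-0.0003 -0.0342  0.0479] p2 [-0.0241 -0.0413  0.0439] p98 [0.0235 0.0121 0.0507]
fjaw 453 med [-0.0002 -0.1211  0.0469] p2 [-0.0241 -0.129   0.0447] p98 [ 0.0236 -0.1132  0.0487]
```

```bash
cat >> h.py <<'E'
try:
    _t=np.load("tray.npy"); C=np.array([*_t[:2],0]); YAW=_t[2]
    W=lambda p:(frame(YAW).apply(p)+C)
    L=lambda p:frame(YAW).inv().apply(np.array(p)-C)
    F=lambda f:frame(YAW).inv().apply(np.array(f))
    T=lambda tilt:tool(YAW,np.deg2rad(tilt))
    def tcp(g,tilt,ahead=.003): "TCP for a grasp point g in tray axes"; return W(np.array(g)-ahead*np.array([0,-np.sin(np.deg2rad(tilt)),-np.cos(np.deg2rad(tilt))]))
except FileNotFoundError: pass
E
python3 - <<'E'
from h import *
from cell import r,optics
r.set_gripper(1.0,squeeze=40)
r.move_to(tcp([0,.0195,.19],0),T(0).as_quat())
r.move_linear(tcp([0,.0195,.070],0),vel=.1)
r.set_gripper(0.0); print("grip",r.current_opening(),r.current_finger_force(),F(r.current_contact_force()).round(1))
r.move_linear(tcp([0,.0845,.070],0),vel=.05)
print(L(r.current_tool_pos()).round(4),F(r.current_contact_force()).round(1),r.current_opening())
r.set_gripper(0.7); r.move_linear(tcp([0,.0845,.2],0),vel=.15)
r.set_gripper(1.0)
# look at the block along the planned approach
r.move_to(tcp([0,-.0,.30],0),T(0).as_quat())
d,P=wristcloud(r,optics); cv2.imwrite("pics/w2.png",d["pixels"][:,:,::-1])
X=L(P.reshape(-1,3)); 
b=X[(X[:,2]>.098)&(X[:,2]<.115)&(abs(X[:,0])<.06)&(X[:,1]<0)&(X[:,1]>-.15)]; print("block",cv2.minAreaRect(b[:,:2].astype(np.float32)))
h=X[(X[:,2]>.08)&(X[:,2]<.092)&(abs(X[:,0])<.03)&(X[:,1]>0)&(X[:,1]<.15)]; print("handle",len(h) and np.median(h,0),r.current_t())
E
```

```text
grip 0.27097354523703543 38.92197132110596 [-6.4  0.2  7. ]
[-0.0007  0.0842  0.0732] [-5.4 -2.6  6.5] 0.26983564378833375
block ((0.0015404876321554184, -0.07942157238721848), (0.06096694990992546, 0.054079569876194), 89.86638641357422)
handle [0.00063022 0.08395146 0.08578755] 11.2167
```

View pics/w2.png

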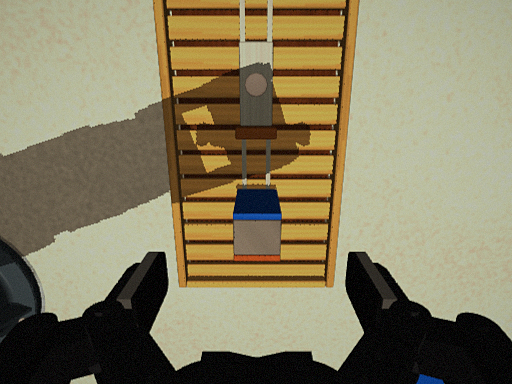

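The jaw is open with q≈0.072, the handle at (256,85). The block still stands, top at (257,237). I'll grasp it tilted 40° from the +y side, turn it in the air to −50°, then check it.

Run:
```python
from h import *
from cell import r,optics
g=np.array([.001,-.079+.008,.061+.015]); back=np.array([0,np.sin(np.deg2rad(40)),np.cos(np.deg2rad(40))])
r.set_gripper(1.0)
r.move_to(tcp(g+.13*back,40),T(40).as_quat())
r.move_linear(tcp(g,40),vel=.08)
print("at",L(r.current_tool_pos()).round(4),F(r.current_contact_force()).round(1))
r.set_gripper(0.0,squeeze=70); print(r.current_opening(),r.current_finger_force(),F(r.current_contact_force()).round(1))
r.move_linear(tcp(g+[0,.003,.01],40),vel=.03)
print("lift",F(r.current_contact_force()).round(1),r.current_opening())
r.move_linear(tcp(g+[0,.015,.16],40),vel=.12)
for t in(20,0,-25,-50): r.move_to(tcp([0,-.07,.236],t),T(t).as_quat())
print(L(r.current_tool_pos()).round(4),F(r.current_contact_force()).round(1),r.current_opening(),r.current_t())
d,P=wristcloud(r,optics); cv2.imwrite("pics/w3.png",d["pixels"][:,:,::-1]); np.savez("w3.npz",P=P,px=d["pixels"])
d=optics.get_image("scene"); cv2.imwrite("pics/s3.png",cv2.resize(d["pixels"][60:260,150:400,::-1],None,fx=3,fy=3)[:600]); np.savez("s3.npz",P=cloud(d),px=d["pixels"])
```

```text
at [ 0.0011 -0.0688  0.0785] [ 0.5  0.6 -0.2]
0.629511430302701 73.84292587637901 [-1.2  2.6  4.4]
lift [-0.7 -0.2 -2.4] 0.6278989255019072
[-0.0004 -0.0719  0.2373] [ 0.5  0.7 -2.4] 0.6246070731994275 17.9083
```

View pics/w3.png

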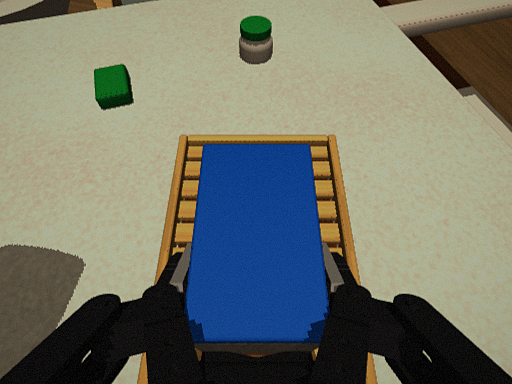

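View pics/s3.png

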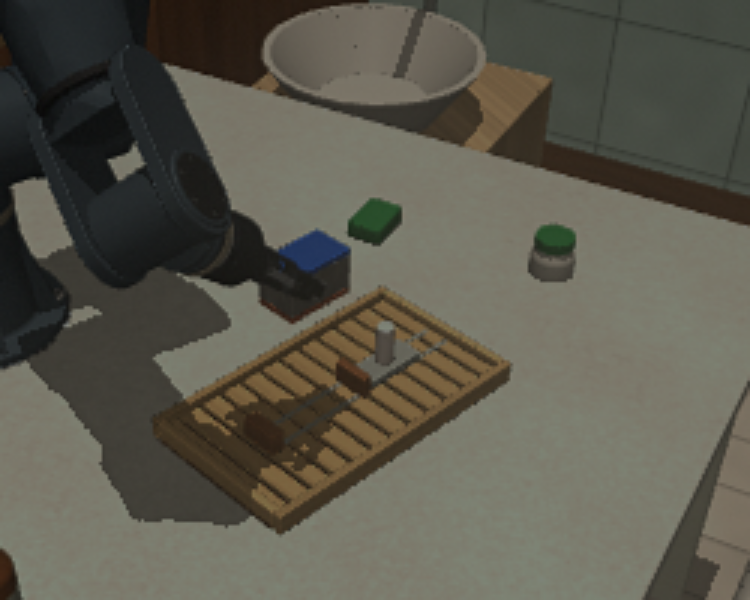

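The wrist view shows the blue face upward, from (200,143) to (330,343), held by both pads. The scene crop shows the block level above the tray, clear of the jaws. Next I fit the blue face plane.

Run:
```python
from h import *
from cell import r
g=None
for n in("w3","s3"):
    a=np.load(n+".npz"); p=a["px"].astype(int); X=L(a["P"].reshape(-1,3)).reshape(a["P"].shape)
    m=(p[...,2]>p[...,0]+40)&(p[...,2]>p[...,1]+20)&(X[...,2]>.2)&(X[...,2]<.32)&(abs(X[...,0])<.05)
    m=cv2.erode(m.astype(np.uint8),np.ones((3,3)))>0
    Y=X[m]; c=Y.mean(0); nrm=np.linalg.svd(Y-c,full_matrices=False)[2][2]; nrm*=np.sign(nrm[2])
    print(n,len(Y),"c",c.round(4),"normal",nrm.round(4),cv2.minAreaRect(Y[:,:2].astype(np.float32)))
```

```text
w3 23586 c [ 0.0005 -0.0631  0.2578] normal [0.0034 0.0058 1.    ] ((0.00032143667340278625, -0.05563190206885338), (0.05289912968873978, 0.08891541510820389), 0.5771597027778625)
s3 93 c [ 0.0022 -0.0436  0.2572] normal [-0.0167  0.0102  0.9998] ((0.0018739458173513412, -0.04224151372909546), (0.05087791010737419, 0.0428733266890049), 84.3854751586914)
```

Run:
```python
from h import *
from cell import r,optics
gy=-.0744
r.move_to(tcp([0,gy,.12],-50),T(-50).as_quat())
r.move_linear(tcp([0,gy,.060],-50),vel=.05); r.sleep(.2)
f0=F(r.current_contact_force()); print("free",f0.round(1))
z=.060
while z>.050:
    z-=.001; r.move_linear(tcp([0,gy,z],-50),vel=.02); f=F(r.current_contact_force())-f0
    if f[2]>3: break
print("touch z",z,f.round(1),L(r.current_tool_pos()).round(4))
for o in(.66,.72,1.0): r.set_gripper(o)
print("open",r.current_opening(),F(r.current_contact_force()).round(1))
b=np.array([0,-np.sin(np.deg2rad(50)),np.cos(np.deg2rad(50))])
r.move_linear(tcp(np.array([0,gy,z])+.15*b,-50),vel=.12)
r.move_to(tcp([0,0,.32],0),T(0).as_quat())
d,P=wristcloud(r,optics); cv2.imwrite("pics/w4.png",d["pixels"][:,:,::-1])
X=L(P.reshape(-1,3)); p=d["pixels"].reshape(-1,3).astype(int)
m=(p[:,2]>p[:,0]+30)&(X[:,2]>.06)&(X[:,2]<.1)&(abs(X[:,0])<.06); Y=X[m]; c=Y.mean(0)
print("block",cv2.minAreaRect(Y[:,:2].astype(np.float32)),np.linalg.svd(Y-c,full_matrices=False)[2][2],np.median(Y[:,2]))
h=X[(X[:,2]>.08)&(X[:,2]<.092)&(abs(X[:,0])<.03)&(X[:,1]>.04)&(X[:,1]<.15)]; print("handle",np.median(h,0),r.current_t())
```

```text
free [-0.1  0.2 -3. ]
touch z 0.05399999999999999 [ 0.8 -1.9  3.7] [ 0.0001 -0.0767  0.0561]
open 1.002513145763778 [ 0.4 -0.4  0.6]
block ((0.0010203085839748383, -0.05972527712583542), (0.05314795672893524, 0.08905386179685593), 0.8666781783103943) [-0.00218178  0.00297505  0.99999319] 0.07691577342322439
handle [0.00080929 0.08409204 0.08570881] 25.0167
```

View pics/w4.png

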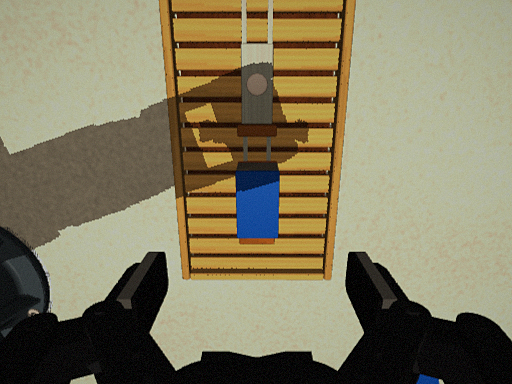

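The block lies flat, blue up, at (257,205), 5 mm from the fixed jaw. The handle is at (257,85). Now I slide the jaw shut, watching the force.

Run:
```python
from h import *
from cell import r,optics
r.move_to(tcp([.0004,.084,.19],0),T(0).as_quat())
r.move_linear(tcp([.0004,.084,.070],0),vel=.1)
r.set_gripper(0.0,squeeze=50); r.sleep(.2); f0=F(r.current_contact_force())
r.move_linear(tcp([.0004,.050,.070],0),vel=.04)
y=.050
while y>.036:
    y-=.001; r.move_linear(tcp([.0004,y,.070],0),vel=.02); r.sleep(.1); f=F(r.current_contact_force())-f0; print(round(y,4),f.round(1),L(r.current_tool_pos())[1].round(4))
    if f[1]>22: break
r.sleep(.3)
r.set_gripper(0.7); r.set_gripper(1.0); r.move_linear(tcp([.0004,y,.2],0),vel=.12)
r.move_to(tcp([0,-.02,.32],0),T(0).as_quat())
d,P=wristcloud(r,optics); cv2.imwrite("pics/w5.png",d["pixels"][:,:,::-1])
X=L(P.reshape(-1,3)); p=d["pixels"].reshape(-1,3).astype(int)
m=(p[:,2]>p[:,0]+30)&(X[:,2]>.06)&(X[:,2]<.1)&(abs(X[:,0])<.06); Y=X[m]; c=Y.mean(0)
print("block",cv2.minAreaRect(Y[:,:2].astype(np.float32)),np.linalg.svd(Y-c,full_matrices=False)[2][2],np.median(Y[:,2]))
h=X[(X[:,2]>.08)&(X[:,2]<.092)&(abs(X[:,0])<.03)&(X[:,1]>.02)&(X[:,1]<.15)]; print("handle",np.median(h,0),r.current_t())
```

```text
0.049 [-0.6  4.9  0.1] 0.0494
0.048 [-0.   4.   0.7] 0.0484
0.047 [ 0.2  5.2 -0.2] 0.0474
0.046 [-0.6  5.5 -0.2] 0.0464
0.045 [-0.3  4.6  0.2] 0.0456
0.044 [-0.1  5.9 -0.4] 0.0446
0.043 [-1.   6.5 -0.5] 0.0436
0.042 [-0.3  4.8  0.2] 0.0426
0.041 [-1.   6.1  0.3] 0.0416
0.04 [-1.5 14.4 -2.1] 0.0415
0.039 [-1.9 21.4 -4.7] 0.0414
0.038 [-3.6 31.4 -6. ] 0.0414
block ((0.0008742660284042358, -0.06472983956336975), (0.0891464501619339, 0.053333576768636703), 89.96380615234375) [-2.63196427e-04  1.55871306e-03  9.99998751e-01] 0.07688607702492053
handle [0.00053565 0.04188492 0.08559022] 36.0333
```

View pics/w5.png

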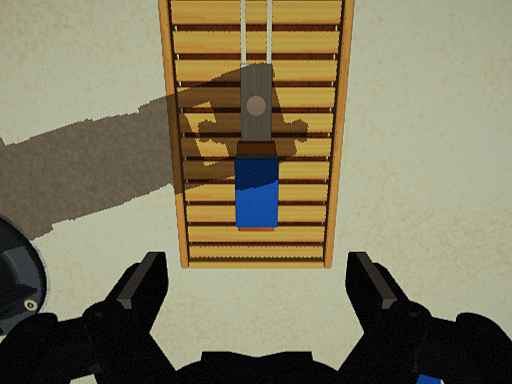

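The block sits snug between both jaws: the sliding jaw's edge is at (256,150), the fixed jaw at (256,229), and the handle at y=0.042 gives q≈0.030. The robot is clear, so I'm handing in.

```bash
python3 -c "
from cell import r
print(r.hand_in())"
```

```text
the job is handed in; nothing more can be done
None
```

The job is handed in: the block lies blue face up between the jaws, long side from jaw to jaw, within about 1 mm of the nest; the jaw is shut snugly on it (q ≈ 0.030 m), the robot is clear and the bystanders were not touched; no verdict came back.

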